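Reset the roller gap of the dough sheeter

TASK

Reset the roller gap on the bench dough sheeter: loosen the jam nut by swinging its lever anticlockwise (seen from above) all the way to its loose stop, then turn the pointer bar on top of the gap screw clockwise until its nose lines up with the raised rib on the housing. Then swing the nut's lever all the way back to its tight stop, leaving the pointer on the rib, and let go.

Things in the scene. Friction and masses are not known exactly. Their poses are not given: they have to be found in the camera images.
- jam_nut (a joint): Steel jam nut, a 30 mm hexagon with one lever arm (top 102 mm above the table), at the foot of the gap screw on the flat top (at 90 mm) of the sheeter's white housing. Value in rad about the vertical screw axis: 0 = tight stop, grows anticlockwise from above, 1.2 = loose stop. Starts at 0 to 0.05, stays where left. It turns separately from the screw.
- lever_peg (a point): Upright round dark peg on the end of the nut's lever: 16 mm thick, from 94 to 128 mm above the table, 95 mm from the screw axis, on the robot's side of it. The point lies on the peg's axis at 116 mm; its x axis points outward along the lever, z up. It moves in a level circle about the screw axis and takes about 3 N to push.
- gap_screw (a joint): Turn in rad of the gap screw, upright through the nut: 0 = pointer nose over the raised rib, grows anticlockwise from above. Starts at 0.55 to 1.25, range -0.5 to 1.5. It turns easily (0.1 N m), without rising, and stays where left. The rib: dark, 52 x 6 mm, 4 mm high on the housing top, running outward 40 to 92 mm from the screw axis, on the side away from the robot.
- pointer_bar (a point): Grip bar on top of the gap screw: dark, 44 mm long, 12 wide, 30 tall, from 136 to 166 mm above the table. A small bright nose low on one end reaches 36 mm from the axis. The point is the bar's centre, on the screw axis at 151 mm; x axis along the bar to the nose, z up. The fixed bar knob on the machine's other end, without lever or nose, is not part of the job.

How it is judged:
On the way, in this order (a step that is already met when the one before it is completed fails the run):
1. the jam nut is loosened: its lever swung at least 0.8 rad anticlockwise from tight (value of joint jam_nut above 0.8 rad), for 0.1 s.
2. with the nut loose (0.5 rad or more), the pointer is brought within 0.2 rad of the rib (value of joint jam_nut above 0.5 rad and value of joint gap_screw between -0.2 and 0.2 rad), for 0.2 s.
At the end, for the whole second after the job is handed in: The jam nut's lever is back within 0.15 rad of its tight stop, the pointer is within 0.2 rad of the rib, and both are at rest (value of joint jam_nut below 0.15 rad and value of joint gap_screw between -0.2 and 0.2 rad and velocity of joint jam_nut between -0.05 and 0.05 rad/s and velocity of joint gap_screw between -0.05 and 0.05 rad/s); the robot touches nothing.
It also fails if it takes over 62 s, if anything falls off the work surface, if the arm or the gripper's body presses on something with over 40 N, if the wrist force passes 120 N, or if a joint passes its speed limit or range.

ROBOT

A 6-joint arm with a two-finger parallel gripper is mounted at the origin on the work surface. World frame = base frame: x ahead of the robot, y to its left, z up, the work surface at z = 0. Lengths are in m, angles in rad, forces in N, time in s.
With the tool pointing down it reaches from about 0.275 to 0.85 m from the base axis. Payload 5.2 kg.
Tool frame: the origin (TCP) lies on the centre line of the jaws, within the pads' length; the fingertips stand 19 mm ahead of it and the grasp point (between the pads) is the TCP (env.tcp_to_tips is the distance from the TCP to the fingertips, in m); z points along the fingers, y is the direction in which the jaws open and shut (so a half turn about z gives the same grasp; the last joint's range is limited). The gripper opens to 85 mm and grips with 20 to 120 N. Pads are 22 mm wide; open, the fingers measure 114 mm over their backs; the gripper's body (76 mm by 85 mm) begins 54 mm behind the grasp point. The pads swing forward as they close: fully open they stand 13 mm farther back than shut.
Start: joints at [-1.404, 0.259, 1.535, -0, 1.348, -0.203], TCP at [0.199, -0.513, 0.25] pointing down, gripper open.
Joint ranges: [-3.14, 3.14], [-0.91, 2.08], [0.19, 2.58], [-1.22, 4.36], [0.22, 2.71], [-3.12, 3.12]. Speed limits (rad/s): [2.57, 2.57, 3.14, 3.14, 3.14, 3.14].

INTERFACE

Orientations are given as a rotation vector (axis times angle).
In Python, from plant import env gives the robot as it stands.
- The arm moves only by the tool servo_tool, never from a script. Its argument "increments" is a list of rows, each a list of 3 entries, a list of its own where there are three numbers: the shift along the tool's x, y, z normalised to -1 to 1, where 1 is 0.2 m, then the turn about the tool's z normalised to -1 to 1, where 1 is 45 degrees, then the opening, from 0 (shut) to 1 (fully open). In form: [[[tx, ty, tz], yaw, fingers], ...]. A call has 1 to 12 rows; each row shifts and turns the pose as measured when the row begins, along the tool's axes as they then stand; what a row does not reach is not made up. A row lasts 1/8 s, in which the tool goes at most 62.5 mm and 10.7 degrees, less where a joint would pass 70% of its speed; a pose out of reach is approached as far as the arm can. A call with a number of a shift or a turn outside -1 to 1 is refused whole. A call with a gripper value outside its range is refused whole. The fingers move at their own pace and stop on an object; "newtons" is the grip in N (left out, the last holds). Time passes only in rows, so rows that do not move let the fingers close. It gives the time, the measured TCP pose, the force and the opening at its end, in the units of the state.
- env.get_obs(): the state, without advancing time (a new reading comes with each control period).
- env.read_camera(name): name is "side" or "top" or "wrist"; returns the picture (420x560x3 uint8, blue, green, red); there is no depth.
- env.calibration(name): a dict with "mtx" (3x3 intrinsics, pixels), "origin" and "orientation" of the camera in the world. Camera axes: x right, y down, z forward; pixel columns grow to the right and rows downward; lengths in m; the calibration is good to about 2 mm. A picture is of the moment at which its call begins: read the wrist's pose just before it. calibration takes no time and is no camera call; for the wrist camera it gives the pose at the moment of the call.
- env.hand_in(): hands the job in, once; it reports no verdict.
Trained networks look in the newest picture that a camera, given by its name, has taken for a name from the list of things; names that differ only in an ending like _2 or _b are one class to them, and where a whole thing is asked for, a point or a joint stands for the part that bears it (a point fixed in the world has none). Each returns a list of dicts, best first, with "score" (0 to 1); they miss things now and then, are a little off and sometimes report something else, mostly with a low value. They report only what shows in the picture. A call takes as long as a camera call.
- env.trace(thing, camera): "region" (420x560 bool, what is visible of it) and "extent" ([left, top, right, bottom] in pixels, round what is visible of it).
- env.place_of(thing, camera): "centre" ([row, column] in pixels: a listed point, or the origin of a listed thing).
The state is a dict: "time": time; "qpos": joint angles; "joint_vel": joint speeds; "tau": joint torques, N m; "ee_pos": TCP position; "tool_rot": TCP orientation; "ft_force": force on the tool from outside, world axes, zero at the start; "wrist_torque": the same for the moment, N m; "finger_gap": finger opening in m.
Only numpy, scipy, OpenCV 4.12 (cv2) and the standard library are available. Lean on these libraries where they do the work, as an engineer would, in place of code of your own. Each camera call takes 0.05 s, during which the arm holds its last target.

## Working session

There is one attempt and no reset: what is moved stays moved. The work goes in short steps, Python scripts to look and compute and a tool call to move; the robot and the scene stay as the last step left them, time stands still between calls to the robot, and variables do not carry over. Pictures are saved under pics/ and viewed, and the job is handed in when it is done.

Besides the shell and the picture viewer there is one more tool, called after ">>>" as a command line: name --argument value ..., lists and objects as JSON in quotes. servo_tool: Moves the arm, as the interface text tells. Its arguments: {"type":"object","properties":{"increments":{"type":"array","items":{"type":"array"}},"newtons":{"type":"number"}},"required":["increments"]}

```bash
ls; mkdir -p pics; cat > h.py <<'E'
import numpy as np, cv2
from scipy.spatial.transform import Rotation as R
from plant import env
def cal(c):
    k=env.calibration(c); o=np.array(k['orientation'],float)
    M=o if o.shape==(3,3) else (R.from_rotvec(o).as_matrix() if o.size==3 else R.from_quat(o).as_matrix())
    return np.array(k['mtx']),np.array(k['origin']),M
def ray(c,row,col,z,k=None):
    K,t,M=k or cal(c)
    d=M@np.linalg.solve(K,[col,row,1.]); return t+d*(z-t[2])/d[2]
def proj(c,p,k=None):
    K,t,M=k or cal(c); q=K@(M.T@(np.array(p)-t)); return q[:2]/q[2]
E
python3 - <<'E'
from h import *
o=env.get_obs(); print(o['time'],o['ee_pos'],o['tool_rot'],o['finger_gap'])
print(env.calibration('top'))
for c in ['top','side']:
    im=env.read_camera(c); cv2.imwrite(f'pics/{c}0.png',im)
    for t in ['lever_peg','pointer_bar']:
        for r in env.place_of(t,c): print(c,t,r, ray(c,*r['centre'],0.116 if t=='lever_peg' else 0.151))
E
```

```text
pics
0.0 [ 0.19872616 -0.51232511  0.24949458] [-3.08627575e+00 -5.77245591e-01 -8.78470264e-05] 0.0854678879913944
{'mtx': array([[497.57529733,   0.        , 284.83452045],
       [  0.        , 497.57529733, 208.66549755],
       [  0.        ,   0.        ,   1.        ]]), 'origin': array([ 0.45654006, -0.01698694,  0.74841034]), 'orientation': array([-2.2204758 ,  1.99374927, -0.20092199])}
top lever_peg {'centre': [259.0, 347.8], 'score': 0.9} [ 0.52878795 -0.08913326  0.116     ]
top pointer_bar {'centre': [195.8, 401.9], 'score': 0.83} [ 0.6095503  -0.14499207  0.151     ]
side pointer_bar {'centre': [256.8, 357.4], 'score': 0.68} [ 0.60607671 -0.14994167  0.151     ]
```

View pics/top0.png

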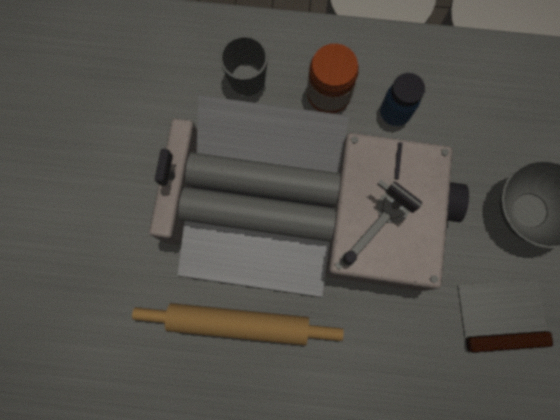

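View pics/side0.png

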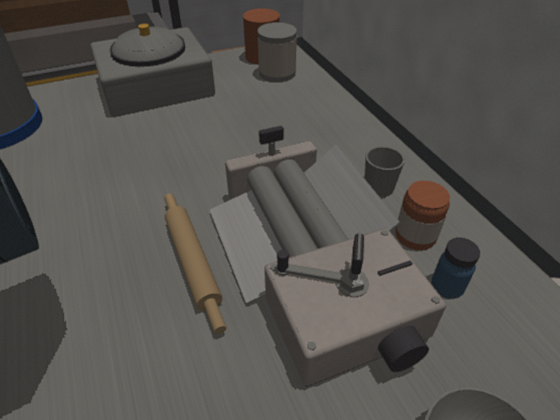

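```bash
python3 - <<'E'
from h import *
im=cv2.imread('pics/top0.png')[120:300,310:480]
g=(255*(im/255.)**0.55).astype(np.uint8)
cv2.imwrite('pics/top0z.png',cv2.resize(g,None,fx=3.3,fy=3.3,interpolation=cv2.INTER_CUBIC))
im=cv2.imread('pics/side0.png')[220:360,250:450]
g=(255*(im/255.)**0.55).astype(np.uint8)
cv2.imwrite('pics/side0z.png',cv2.resize(g,None,fx=4,fy=4,interpolation=cv2.INTER_CUBIC))
E
```

```text
(no output)
```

View pics/top0z.png

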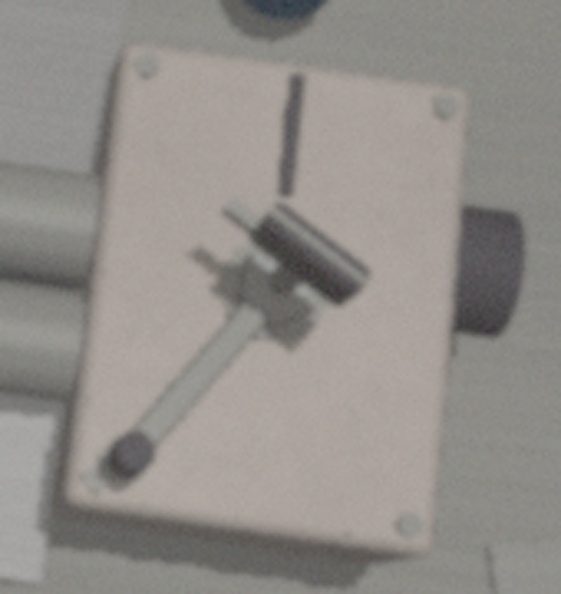

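View pics/side0z.png

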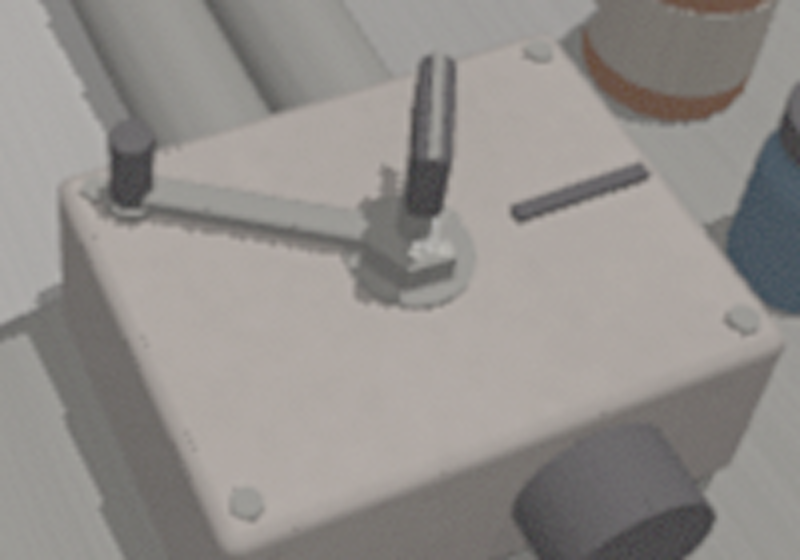

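```bash
python3 - <<'E'
from h import *
f=lambda x,y,z: ray('top',120+y/3.3,310+x/3.3,z)[:2]
peg=f(130,453,.128); r1=f(296,75,.094); r2=f(287,195,.094); nose=f(238,212,.140)
c=np.array([.6096,-.1450]); c2=np.array([.6061,-.1499])
print('peg',peg,'rib',r1,r2,np.linalg.norm(r1-r2),'nose',nose)
u=(r1-r2)/np.linalg.norm(r1-r2); ra=np.degrees(np.arctan2(u[1],u[0]))
print('rib ang',ra, 'axis from rib', r2-.04*u)
for a in (c,c2,r2-.04*u): 
  d=nose-a; e=peg-a; print(a,'nose',np.linalg.norm(d),np.degrees(np.arctan2(d[1],d[0]))-ra,'peg',np.linalg.norm(e),np.degrees(np.arctan2(e[1],e[0]))%360)
for i in range(2):
  env.read_camera('side')
  for t in ['lever_peg','pointer_bar']:
    for r in env.place_of(t,'side'): print(t,r,ray('side',*r['centre'],0.116 if t=='lever_peg' else 0.151))
o=env.get_obs();print(R.from_rotvec(o['tool_rot']).as_matrix().round(3))
E
```

```text
peg [ 0.52977881 -0.08956417] rib [ 0.69890098 -0.14963891] [ 0.64671075 -0.14913705] 0.052192641644763074 nose [ 0.62463465 -0.12166156]
rib ang -0.5509419040356249 axis from rib [ 0.6067126  -0.14875243]
[ 0.6096 -0.145 ] nose 0.0277619077846786 57.76125225210527 peg 0.09718309223650917 145.22001751330345
[ 0.6061 -0.1499] nose 0.033777844769071856 57.2715460639416 peg 0.09728995920690313 141.67181694976898
[ 0.6067126  -0.14875243] nose 0.03248253515590785 57.06417311385912 peg 0.09706728097718574 142.42747118172946
lever_peg {'centre': [259.7, 280.1], 'score': 0.98} [ 0.52815375 -0.09001187  0.116     ]
pointer_bar {'centre': [254.2, 357.9], 'score': 0.89} [ 0.60878135 -0.14659643  0.151     ]
lever_peg {'centre': [262.0, 282.2], 'score': 0.88} [ 0.52915232 -0.09467959  0.116     ]
pointer_bar {'centre': [253.6, 357.7], 'score': 0.76} [ 0.60905073 -0.14566318  0.151     ]
[[ 0.932  0.361 -0.   ]
 [ 0.361 -0.932 -0.   ]
 [-0.     0.    -1.   ]]
```

>>> servo_tool --increments '[[[0, 0, 0], 0.23, 0.6], [[0, 0, 0], 0.23, 0.6], [[0, 0, 0], 0.23, 0.6], [[0, 0, 0], 0.23, 0.6], [[0, 0, 0], 0.23, 0.6], [[0, 0, 0], 0.15, 0.6]]'

```text
time: 1.35
ee_pos: [0.1988, -0.5128, 0.2505]
tool_rot: [2.959, -1.054, 0.0]
ft_force: [0.4, 0.0, -0.8]
finger_gap: 0.0512
```

```bash
cat >> h.py <<'E'
AX=np.array([.607,-.148])
def st():
    o=env.get_obs(); M=R.from_rotvec(o['tool_rot']).as_matrix()
    print('t',round(o['time'],2),'pos',np.round(o['ee_pos'],4),'xang',round(np.degrees(np.arctan2(M[1,0],M[0,0])),1),'tilt',round(np.degrees(np.arccos(-M[2,2])),2),'F',np.round(o['ft_force'],1),'gap',round(o['finger_gap'],4),'q6',round(o['qpos'][5],2)); return o,M
def to(p,xang=None):
    o,M=st(); d=M.T@(np.array(p)-o['ee_pos'])/.2
    print('need shift',np.round(d,3), 'turn',None if xang is None else round(((np.degrees(np.arctan2(M[1,0],M[0,0]))-xang+180)%360-180)/45,3))
E
python3 -c "
from h import *
to([.530,-.0905,.20],-37)"
```

```text
t 1.35 pos [ 0.1988 -0.5128  0.2505] xang -39.2 tilt 0.02 F [ 0.4  0.  -0.8] gap 0.0512 q6 0.85
need shift [-0.052 -2.683  0.252] turn -0.049
```

>>> servo_tool --increments '[[[0, -0.2, 0], -0.05, 0.6], [[0, -0.28, 0], 0, 0.6], [[0, -0.28, 0], 0, 0.6], [[0, -0.28, 0], 0, 0.6], [[0, -0.28, 0], 0, 0.6], [[0, -0.28, 0], 0, 0.6], [[0, -0.28, 0], 0, 0.6], [[0, -0.28, 0], 0, 0.6], [[0, -0.25, 0], 0, 0.6], [[0, -0.15, 0], 0, 0.6], [[0, 0, 0], 0, 0.6]]'

```text
time: 2.72
ee_pos: [0.5183, -0.0944, 0.2511]
tool_rot: [2.975, -1.0, 0.01]
ft_force: [-1.1, -0.5, 0.3]
finger_gap: 0.0507
```

```bash
python3 -c "
from h import *
to([.530,-.0905,.16],-37)
im=env.read_camera('wrist');cv2.imwrite('pics/w1.png',im)
for t,z in [('lever_peg',.116),('pointer_bar',.151)]:
  for r in env.place_of(t,'wrist'): print(t,r,ray('wrist',*r['centre'],z))
"
```

```text
t 2.73 pos [ 0.5183 -0.0944  0.2511] xang -37.2 tilt 0.4 F [-1.1 -0.5  0.3] gap 0.0507 q6 1.83
need shift [ 0.032 -0.051  0.456] turn -0.003
lever_peg {'centre': [193.0, 265.6], 'score': 0.65} [ 0.52962199 -0.09228657  0.116     ]
pointer_bar {'centre': [46.5, 252.8], 'score': 0.95} [ 0.60852214 -0.14698092  0.151     ]
```

View pics/w1.png

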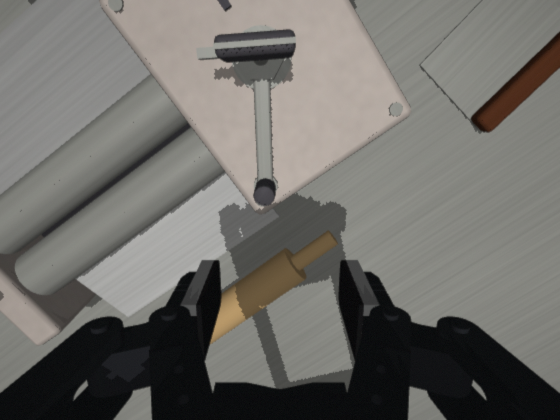

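>>> servo_tool --increments '[[[0.03, -0.05, 0], 0, 0.6], [[0, 0, 0.2], 0, 0.6], [[0, 0, 0.2], 0, 0.6], [[0, 0, 0.0], 0, 0.6]]'

```text
time: 3.38
ee_pos: [0.5297, -0.0969, 0.171]
tool_rot: [2.969, -1.015, 0.016]
ft_force: [0.7, -0.1, 0.1]
finger_gap: 0.0517
```

```bash
sed -i 's/^AX=.*/AX=np.array([.608,-.1475])/' h.py; python3 -c "
from h import *
to([.530,-.0915,.123],-37)
im=env.read_camera('wrist');cv2.imwrite('pics/w2.png',im)
"
```

```text
t 3.38 pos [ 0.5297 -0.0969  0.171 ] xang -37.8 tilt 0.63 F [ 0.7 -0.1  0.1] gap 0.0517 q6 1.85
need shift [-0.018 -0.022  0.24 ] turn -0.017
```

View pics/w2.png

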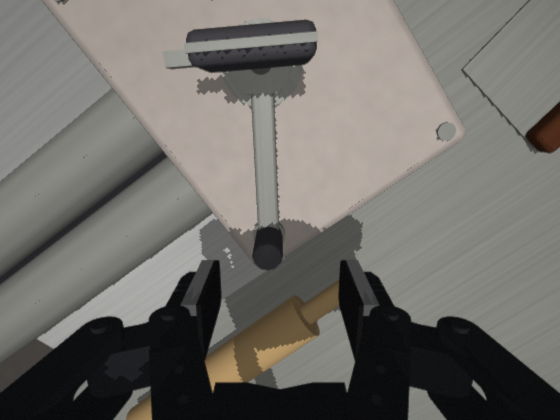

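>>> servo_tool --increments '[[[-0.018, -0.022, 0], -0.017, 0.6], [[0, 0, 0.12], 0, 0.6], [[0, 0, 0.11], 0, 0.6], [[0, 0, 0.0], 0, 0.24], [[0, 0, 0], 0, 0.24], [[0, 0, 0], 0, 0.24], [[0, 0, 0], 0, 0.24]]'

```text
time: 4.3
ee_pos: [0.5387, -0.0941, 0.1381]
tool_rot: [2.975, -0.993, 0.054]
ft_force: [-0.2, 0.3, -0.4]
finger_gap: 0.0206
```

```bash
python3 -c "
from h import *
to([.530,-.0915,.123],-37)
im=env.read_camera('wrist');cv2.imwrite('pics/w3.png',im)
"
```

```text
t 4.3 pos [ 0.5387 -0.0941  0.1381] xang -36.9 tilt 1.98 F [-0.2  0.3 -0.4] gap 0.0206 q6 1.84
need shift [-0.045  0.016  0.074] turn 0.002
```

View pics/w3.png

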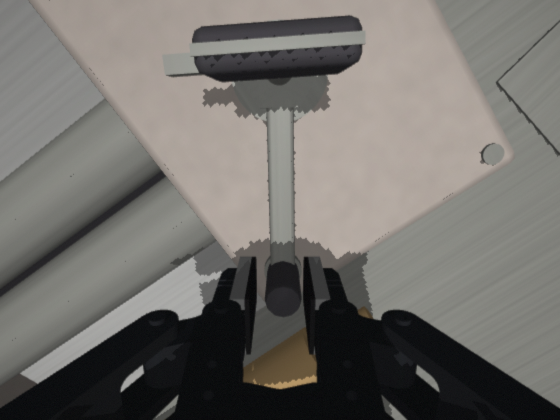

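>>> servo_tool --increments '[[[-0.045, 0.016, 0.0], 0, 0.24], [[0, 0, 0], 0, 0.24]]'

```text
time: 4.6
ee_pos: [0.5288, -0.0909, 0.1379]
tool_rot: [2.975, -0.992, 0.053]
ft_force: [-0.8, 0.6, 0.1]
finger_gap: 0.0205
```

```bash
python3 -c "
from h import *
to([.530,-.0915,.123],-37); print(env.get_obs()['qpos'],env.get_obs()['joint_vel'])
"
```

```text
t 4.6 pos [ 0.5288 -0.0909  0.1379] xang -36.9 tilt 1.97 F [-0.8  0.6  0.1] gap 0.0205 q6 1.84
need shift [ 0.004 -0.001  0.075] turn 0.002
[-0.37614209  0.32002507  1.74787239 -0.00389698  1.03943771  1.84058991] [-0.00191728  0.00399623 -0.01918468 -0.00040818 -0.00983755 -0.00090583]
```

>>> servo_tool --increments '[[[0, 0, 0.02], 0, 0.24], [[0, 0, 0.02], 0, 0.24], [[0, 0, 0.02], 0, 0.24], [[0, 0, 0.015], 0, 0.24], [[0, 0, 0], 0, 0.24]]'

```text
time: 5.22
ee_pos: [0.5291, -0.0912, 0.1213]
tool_rot: [2.975, -0.993, 0.052]
ft_force: [0.4, 0.2, -0.6]
finger_gap: 0.0205
```

```bash
python3 -c "
from h import *
to([.530,-.0915,.123],-37); print(env.get_obs()['qpos'])
"
```

```text
t 5.22 pos [ 0.5291 -0.0912  0.1213] xang -36.9 tilt 1.92 F [ 0.4  0.2 -0.6] gap 0.0205 q6 1.84
need shift [ 0.005 -0.001 -0.008] turn 0.002
[-0.37637972  0.3409618   1.76499841 -0.00395426  1.00226942  1.84066585]
```

>>> servo_tool --increments '[[[0.002, 0.041, 0], -0.111, 0.24], [[0.002, 0.041, 0], -0.111, 0.24], [[0.002, 0.041, 0], -0.111, 0.24], [[0.002, 0.041, 0], -0.111, 0.24], [[0, 0, 0], 0, 0.24]]'

```text
time: 5.85
ee_pos: [0.5164, -0.1189, 0.1215]
tool_rot: [3.102, -0.446, 0.056]
ft_force: [0.2, 0.5, 0.4]
finger_gap: 0.0204
```

```bash
cat >>h.py <<'E'
def arc(a_next):
    o,M=st(); d=o['ee_pos'][:2]-AX
    print('r',round(np.hypot(*d),4),'ang',round(np.degrees(np.arctan2(d[1],d[0]))%360,1))
    a=np.radians(a_next); to([*(AX+.095*np.array([np.cos(a),np.sin(a)])),.122],a_next-180)
E
python3 -c "
from h import *
arc(168)"
```

```text
t 5.85 pos [ 0.5164 -0.1189  0.1215] xang -16.4 tilt 2.07 F [0.2 0.5 0.4] gap 0.0204 q6 1.41
r 0.096 ang 162.7
t 5.85 pos [ 0.5164 -0.1189  0.1215] xang -16.4 tilt 2.07 F [0.2 0.5 0.4] gap 0.0204 q6 1.41
need shift [ 0.006  0.044 -0.002] turn -0.097
```

Good tracking. Continue the arc.

>>> servo_tool --increments '[[[0.003, 0.041, 0], -0.111, 0.24], [[0.002, 0.041, 0], -0.111, 0.24], [[0.002, 0.041, 0], -0.111, 0.24], [[0.002, 0.041, 0], -0.111, 0.24], [[0.002, 0.041, 0], -0.111, 0.24], [[0.002, 0.041, 0], -0.111, 0.24], [[0, 0, 0], 0, 0.24]]'

```text
time: 6.72
ee_pos: [0.5148, -0.1627, 0.1215]
tool_rot: [3.111, 0.375, 0.047]
ft_force: [0.2, 0.5, -0.0]
finger_gap: 0.0205
```

```bash

python3 -c "
from h import *
arc(200)
im=env.read_camera('top');cv2.imwrite('pics/t4.png',im)
im=env.read_camera('wrist');cv2.imwrite('pics/w4.png',im)"
```

```text
t 6.72 pos [ 0.5148 -0.1627  0.1215] xang 13.7 tilt 1.77 F [ 0.2  0.5 -0. ] gap 0.0205 q6 0.8
r 0.0944 ang 189.3
t 6.72 pos [ 0.5148 -0.1627  0.1215] xang 13.7 tilt 1.77 F [ 0.2  0.5 -0. ] gap 0.0205 q6 0.8
need shift [-0.001  0.089 -0.001] turn -0.139
```

View pics/w4.png

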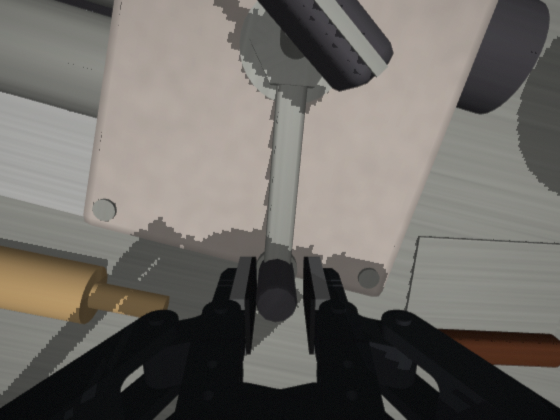

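>>> servo_tool --increments '[[[0.001, 0.041, 0], -0.1, 0.24], [[0.001, 0.041, 0], -0.1, 0.24], [[0.002, 0.041, 0], -0.1, 0.24], [[0.002, 0.041, 0], -0.1, 0.24], [[0, 0, 0], 0, 0.24]]'

```text
time: 7.45
ee_pos: [0.5244, -0.1885, 0.1212]
tool_rot: [3.017, 0.858, 0.036]
ft_force: [-0.2, -0.2, 0.3]
finger_gap: 0.0203
```

```bash

python3 -c "
from h import *
arc(212)"
```

```text
t 7.45 pos [ 0.5244 -0.1885  0.1212] xang 31.7 tilt 1.35 F [-0.2 -0.2  0.3] gap 0.0203 q6 0.45
r 0.0932 ang 206.1
t 7.45 pos [ 0.5244 -0.1885  0.1212] xang 31.7 tilt 1.35 F [-0.2 -0.2  0.3] gap 0.0203 q6 0.45
need shift [-0.011  0.048 -0.004] turn -0.006
```

>>> servo_tool --increments '[[[-0.005, 0.025, 0], 0, 0.24], [[-0.004, 0.02, 0], 0, 0.24], [[0, 0.012, 0], 0, 0.24], [[0, 0.012, 0], 0, 0.24]]'

```text
time: 7.95
ee_pos: [0.5286, -0.1984, 0.121]
tool_rot: [-3.022, -0.852, -0.033]
ft_force: [-5.5, 10.3, 6.9]
finger_gap: 0.0203
```

```bash

python3 -c "
from h import *
arc(212)"
```

```text
t 7.95 pos [ 0.5286 -0.1984  0.121 ] xang 31.5 tilt 1.2 F [-5.5 10.3  6.9] gap 0.0203 q6 0.45
r 0.0943 ang 212.7
t 7.95 pos [ 0.5286 -0.1984  0.121 ] xang 31.5 tilt 1.2 F [-5.5 10.3  6.9] gap 0.0203 q6 0.45
need shift [-0.004 -0.005 -0.005] turn -0.012
```

>>> servo_tool --increments '[[[0, -0.01, 0], 0, 0.5], [[0, 0, 0], 0, 0.5], [[0, 0, -0.05], 0, 0.5], [[0, 0, -0.15], 0, 0.5], [[0, 0, -0.2], -0.19, 0.6], [[0, 0, -0.15], -0.19, 0.6], [[0, 0, 0], -0.18, 0.6], [[0, 0, 0], 0, 0.6]]'

```text
time: 8.95
ee_pos: [0.5273, -0.2006, 0.2392]
tool_rot: [2.745, 1.499, 0.037]
ft_force: [-0.6, -0.1, -0.5]
finger_gap: 0.0514
```

```bash

python3 -c "
from h import *
im=env.read_camera('top');cv2.imwrite('pics/t5.png',im)
im=env.read_camera('wrist');cv2.imwrite('pics/w5.png',im)
for t,z in [('lever_peg',.116),('pointer_bar',.151)]:
 for c in ['wrist','top']:
  for r in env.place_of(t,c): print(t,c,r,ray(c,*r['centre'],z))
to([.608,-.1475,.20],56.5)
"
```

```text
lever_peg wrist {'centre': [203.3, 273.7], 'score': 0.65} [ 0.52831547 -0.19563801  0.116     ]
lever_peg top {'centre': [268.1, 429.1], 'score': 0.69} [ 0.5283441  -0.19240519  0.116     ]
pointer_bar wrist {'centre': [70.9, 342.7], 'score': 0.94} [ 0.60667587 -0.14401467  0.151     ]
pointer_bar top {'centre': [198.3, 403.0], 'score': 0.69} [ 0.60654094 -0.14652853  0.151     ]
t 9.25 pos [ 0.5268 -0.2001  0.2375] xang 57.3 tilt 1.41 F [ 0.3 -1.2  0.3] gap 0.0512 q6 -0.0
need shift [0.438 0.195 0.198] turn 0.017
```

View pics/w5.png

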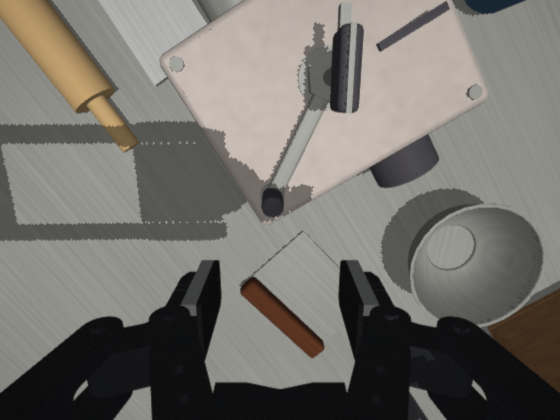

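>>> servo_tool --increments '[[[0.14, 0.06, 0], 0, 0.7], [[0.14, 0.06, 0], 0, 0.7], [[0.12, 0.06, 0], 0, 0.7], [[0, 0, 0], 0, 0.7]]'

```text
time: 9.75
ee_pos: [0.6015, -0.1514, 0.2373]
tool_rot: [2.754, 1.495, 0.031]
ft_force: [-0.5, -0.7, -0.5]
finger_gap: 0.0596
```

```bash

python3 -c "
from h import *
im=env.read_camera('wrist');cv2.imwrite('pics/w6.png',im)
for t,z in [('pointer_bar',.151)]:
 for c in ['wrist']:
  for r in env.place_of(t,c): print(t,c,r,ray(c,*r['centre'],z))
to([.607,-.147,.20],56.5)
"
```

```text
pointer_bar wrist {'centre': [210.4, 278.6], 'score': 0.91} [ 0.60635755 -0.1443635   0.151     ]
t 9.85 pos [ 0.6001 -0.1524  0.2374] xang 56.9 tilt 1.16 F [-1.2 -0.6  0.2] gap 0.0598 q6 0.14
need shift [0.039 0.011 0.188] turn 0.009
```

View pics/w6.png

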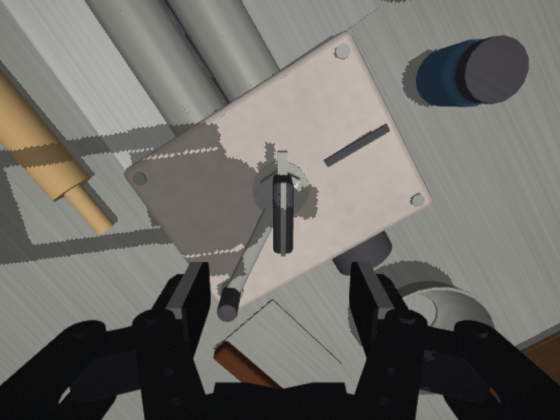

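>>> servo_tool --increments '[[[0.039, 0.008, 0], 0, 0.7], [[0, 0, 0.07], 0, 0.7], [[0, 0, 0.07], 0, 0.7], [[0, 0, 0.07], 0, 0.7], [[0, 0, 0.05], 0, 0.7], [[0, 0, 0], 0, 0.7]]'

```text
time: 10.6
ee_pos: [0.6043, -0.1475, 0.1803]
tool_rot: [2.76, 1.49, 0.025]
ft_force: [0.5, 0.1, 0.1]
finger_gap: 0.0597
```

```bash

python3 -c "
from h import *
im=env.read_camera('wrist');cv2.imwrite('pics/w7.png',im)
for t,z in [('pointer_bar',.151)]:
 for c in ['wrist']:
  for r in env.place_of(t,c): print(t,c,r,ray(c,*r['centre'],z))
to([.607,-.146,.151],56.5)
"
```

```text
pointer_bar wrist {'centre': [256.5, 279.7], 'score': 0.86} [ 0.60798564 -0.14429307  0.151     ]
t 10.7 pos [ 0.605  -0.1478  0.1816] xang 56.7 tilt 1.06 F [ 0.2  0.7 -1.5] gap 0.0595 q6 0.15
need shift [0.011 0.001 0.153] turn 0.005
```

View pics/w7.png

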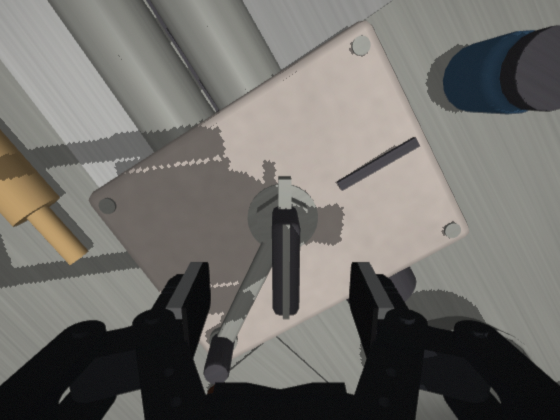

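>>> servo_tool --increments '[[[0.01, 0, 0.03], 0, 0.6], [[0, 0, 0.04], 0, 0.6], [[0, 0, 0.04], 0, 0.6], [[0, 0, 0.03], 0, 0.6], [[0, 0, 0], 0, 0.6]]'

```text
time: 11.32
ee_pos: [0.6073, -0.146, 0.1526]
tool_rot: [2.757, 1.489, 0.029]
ft_force: [-0.1, -0.5, 0.4]
finger_gap: 0.051
```

```bash

python3 -c "
from h import *
to([.607,-.1465,.153],56.5)
"
```

```text
t 11.32 pos [ 0.6073 -0.146   0.1526] xang 56.8 tilt 1.16 F [-0.1 -0.5  0.4] gap 0.051 q6 0.16
need shift [-0.003 -0.    -0.002] turn 0.006
```

Now close with a light grip.

>>> servo_tool --increments '[[[0, 0, 0], 0, 0.2], [[0, 0, 0], 0, 0.2], [[0, 0, 0], 0, 0.2], [[0, 0, 0], 0, 0.0], [[0, 0, 0], 0, 0.0], [[0, 0, 0], 0, 0.0]]' --newtons 25

```text
time: 12.08
ee_pos: [0.6083, -0.1466, 0.1534]
tool_rot: [2.756, 1.488, 0.031]
ft_force: [1.6, -1.1, 0.6]
finger_gap: 0.0119
```

```bash

python3 -c "
from h import *
to([.607,-.1465,.153],0)
print(env.get_obs()['wrist_torque'])
im=env.read_camera('wrist');cv2.imwrite('pics/w8.png',im)
"
```

```text
t 12.07 pos [ 0.6083 -0.1466  0.1534] xang 56.7 tilt 1.27 F [ 1.6 -1.1  0.6] gap 0.0119 q6 0.16
need shift [-0.003 -0.006  0.002] turn 1.261
[0.24540074 0.27049065 0.00706389]
```

View pics/w8.png

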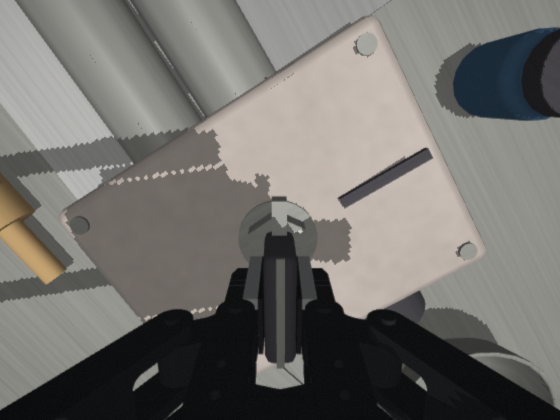

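>>> servo_tool --increments '[[[0, 0, 0], 0.15, 0], [[0, 0, 0], 0.18, 0], [[0, 0, 0], 0.18, 0], [[0, 0, 0], 0.18, 0], [[0, 0, 0], 0.18, 0], [[0, 0, 0], 0.15, 0], [[0, 0, 0], 0, 0]]'

```text
time: 13.0
ee_pos: [0.6079, -0.1461, 0.1533]
tool_rot: [3.13, 0.259, 0.034]
ft_force: [2.2, -0.8, -0.6]
finger_gap: 0.0119
```

```bash

python3 -c "
from h import *
to([.608,-.1465,.153],-.5)
print(env.get_obs()['wrist_torque'])
"
```

```text
t 13.0 pos [ 0.6079 -0.1461  0.1533] xang 9.5 tilt 1.23 F [ 2.2 -0.8 -0.6] gap 0.0119 q6 0.98
need shift [-0.     0.002  0.002] turn 0.222
[-0.14342618  0.07075561 -0.03484291]
```

>>> servo_tool --increments '[[[0, 0, 0], 0.11, 0], [[0, 0, 0], 0.11, 0], [[0, 0, 0], 0, 0], [[0, 0, 0], 0, 0]]'

```text
time: 13.5
ee_pos: [0.6079, -0.146, 0.1534]
tool_rot: [-3.141, 0.0, -0.034]
ft_force: [2.0, -0.4, -1.1]
finger_gap: 0.0118
```

```bash

python3 -c "
from h import *
to([.608,-.1465,.153],-.5)
im=env.read_camera('wrist');cv2.imwrite('pics/w9.png',im)
"
```

```text
t 13.5 pos [ 0.6079 -0.146   0.1534] xang -0.0 tilt 1.23 F [ 2.  -0.4 -1.1] gap 0.0118 q6 1.15
need shift [0.    0.003 0.002] turn 0.011
```

View pics/w9.png

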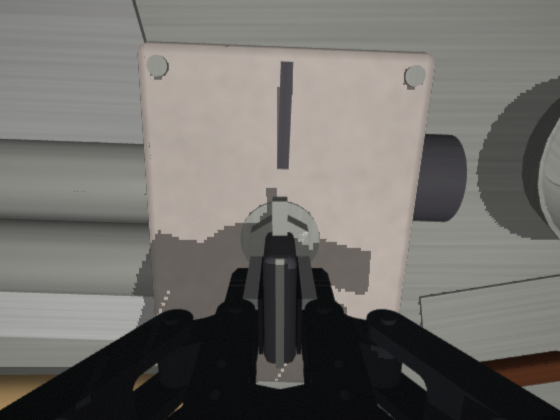

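>>> servo_tool --increments '[[[0, 0, 0], 0.05, 0], [[0, 0, 0], 0, 0], [[0, 0, 0], 0, 0], [[0, 0, 0], 0, 0.4], [[0, 0, 0], 0, 0.5], [[0, 0, 0], 0, 0.5], [[0, 0, -0.05], 0, 0.5], [[0, 0, -0.15], 0, 0.5], [[0, 0, -0.15], 0, 0.5], [[0, 0, -0.1], 0, 0.5], [[0, 0, 0], 0, 0.5]]'

```text
time: 14.92
ee_pos: [0.6056, -0.1459, 0.2488]
tool_rot: [-3.14, 0.063, -0.035]
ft_force: [-0.0, -0.2, -0.4]
finger_gap: 0.0426
```

```bash

python3 -c "
from h import *
im=env.read_camera('wrist');cv2.imwrite('pics/w10.png',im)
to([.527,-.1965,.2],32)
"
```

```text
t 14.97 pos [ 0.6052 -0.1457  0.2476] xang -2.3 tilt 1.17 F [ 0.2  0.1 -0.3] gap 0.043 q6 1.19
need shift [-0.385  0.27   0.229] turn -0.762
```

View pics/w10.png

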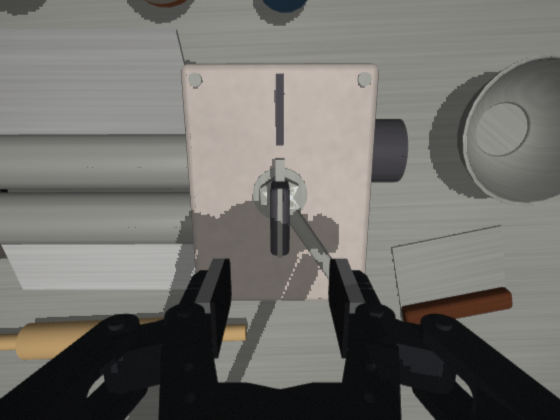

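>>> servo_tool --increments '[[[-0.15, 0, 0], -0.2, 0.5], [[-0.15, 0, 0], -0.2, 0.5], [[0, 0, 0], -0.2, 0.5], [[0, 0, 0], -0.16, 0.5], [[0, 0, 0], 0, 0.5]]'

```text
time: 15.6
ee_pos: [0.5407, -0.1468, 0.2402]
tool_rot: [-3.011, -0.889, -0.02]
ft_force: [0.1, -0.3, -0.5]
finger_gap: 0.0428
```

```bash

python3 -c "
from h import *
to([.527,-.1965,.2],32)
"
```

```text
t 15.6 pos [ 0.5407 -0.1468  0.2402] xang 32.9 tilt 0.73 F [ 0.1 -0.3 -0.5] gap 0.0428 q6 0.52
need shift [-0.195  0.171  0.199] turn 0.02
```

>>> servo_tool --increments '[[[-0.1, 0.09, 0], 0.02, 0.5], [[-0.09, 0.08, 0], 0, 0.5], [[0, 0, 0.1], 0, 0.5], [[0, 0, 0.1], 0, 0.5], [[0, 0, 0.08], 0, 0.5], [[0, 0, 0], 0, 0.5]]'

```text
time: 16.35
ee_pos: [0.526, -0.1959, 0.1782]
tool_rot: [-3.02, -0.84, -0.014]
ft_force: [0.3, 0.5, 0.2]
finger_gap: 0.0427
```

```bash

python3 -c "
from h import *
im=env.read_camera('wrist');cv2.imwrite('pics/w11.png',im)
for t,z in [('lever_peg',.116)]:
 for c in ['wrist']:
  for r in env.place_of(t,c): print(t,c,r,ray(c,*r['centre'],z))
to([.527,-.1965,.122],32)
"
```

```text
lever_peg wrist {'centre': [237.1, 282.7], 'score': 0.85} [ 0.52881065 -0.19707937  0.116     ]
t 16.45 pos [ 0.5269 -0.1964  0.1799] xang 31.1 tilt 0.67 F [-0.1 -0.4  0.5] gap 0.0428 q6 0.46
need shift [-0.003  0.001  0.289] turn -0.019
```

View pics/w11.png

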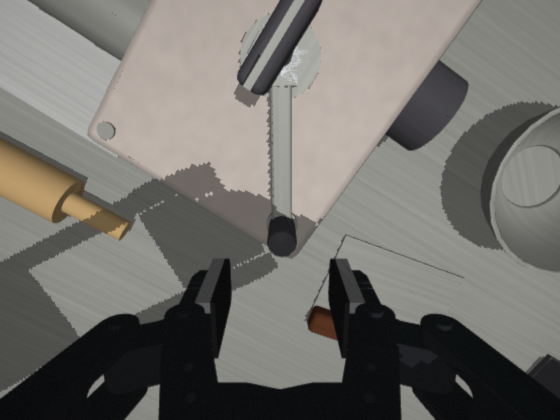

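Peg (282,236) is centred between the jaws. Descend and cage.

>>> servo_tool --increments '[[[0.003, 0, 0.07], 0, 0.5], [[0, 0, 0.07], 0, 0.5], [[0, 0, 0.07], 0, 0.5], [[0, 0, 0.06], 0, 0.5], [[0, 0, 0], 0, 0.5]]'

```text
time: 17.08
ee_pos: [0.5286, -0.1956, 0.123]
tool_rot: [-3.023, -0.842, -0.019]
ft_force: [0.7, 0.5, 0.5]
finger_gap: 0.0426
```

```bash

python3 -c "
from h import *
to([.527,-.1965,.122],32)
"
```

```text
t 17.07 pos [ 0.5286 -0.1956  0.123 ] xang 31.1 tilt 0.71 F [0.7 0.5 0.5] gap 0.0426 q6 0.46
need shift [-0.009 -0.     0.005] turn -0.019
```

>>> servo_tool --increments '[[[-0.008, 0, 0.003], 0, 0.24], [[0, 0, 0], 0, 0.24], [[0, 0, 0], 0, 0.24], [[0.002, -0.041, 0], 0.111, 0.24], [[0.002, -0.041, 0], 0.111, 0.24], [[0.002, -0.041, 0], 0.111, 0.24], [[0.002, -0.041, 0], 0.111, 0.24], [[0.002, -0.041, 0], 0.111, 0.24], [[0, 0, 0], 0, 0.24]]'

```text
time: 18.2
ee_pos: [0.516, -0.1624, 0.1248]
tool_rot: [3.133, 0.147, 0.025]
ft_force: [0.3, -0.2, 0.2]
finger_gap: 0.0206
```

```bash

python3 -c "
from h import *
arc(170)
"
```

```text
t 18.2 pos [ 0.516  -0.1624  0.1248] xang 5.4 tilt 0.96 F [ 0.3 -0.2  0.2] gap 0.0206 q6 0.96
r 0.0932 ang 189.2
t 18.2 pos [ 0.516  -0.1624  0.1248] xang 5.4 tilt 0.96 F [ 0.3 -0.2  0.2] gap 0.0206 q6 0.96
need shift [ 0.007 -0.157  0.013] turn 0.342
```

>>> servo_tool --increments '[[[-0.004, -0.041, 0.008], 0.1, 0.24], [[0.001, -0.041, 0], 0.1, 0.24], [[0.002, -0.041, 0], 0.1, 0.24], [[0.002, -0.041, 0], 0.1, 0.24], [[0.002, -0.041, 0], 0.1, 0.24], [[0.002, -0.041, 0], 0.1, 0.24], [[0, 0, 0], 0, 0.24]]'

```text
time: 19.08
ee_pos: [0.5199, -0.1187, 0.1246]
tool_rot: [3.077, -0.588, 0.022]
ft_force: [0.2, 0.2, 0.2]
finger_gap: 0.0204
```

```bash

python3 -c "
from h import *
arc(142)
"
```

```text
t 19.07 pos [ 0.5199 -0.1187  0.1246] xang -21.6 tilt 0.93 F [0.2 0.2 0.2] gap 0.0204 q6 1.52
r 0.0927 ang 161.9
t 19.07 pos [ 0.5199 -0.1187  0.1246] xang -21.6 tilt 0.93 F [0.2 0.2 0.2] gap 0.0204 q6 1.52
need shift [ 0.007 -0.162  0.012] turn 0.364
```

>>> servo_tool --increments '[[[-0.006, -0.041, 0.008], 0.1, 0.24], [[0.001, -0.041, 0], 0.1, 0.24], [[0.001, -0.041, 0], 0.1, 0.24], [[0, -0.025, 0], 0.05, 0.24], [[0, 0, 0], 0, 0.24]]'

```text
time: 19.7
ee_pos: [0.5318, -0.0947, 0.1237]
tool_rot: [2.97, -0.994, 0.021]
ft_force: [-0.0, 0.0, 0.2]
finger_gap: 0.0207
```

```bash

python3 -c "
from h import *
arc(142)
"
```

```text
t 19.7 pos [ 0.5318 -0.0947  0.1237] xang -37.0 tilt 0.93 F [-0.   0.   0.2] gap 0.0207 q6 1.84
r 0.0927 ang 145.3
t 19.7 pos [ 0.5318 -0.0947  0.1237] xang -37.0 tilt 0.93 F [-0.   0.   0.2] gap 0.0207 q6 1.84
need shift [-0.012 -0.027  0.008] turn 0.022
```

>>> servo_tool --increments '[[[-0.006, -0.02, 0], 0, 0.24], [[0, -0.015, 0], 0, 0.24], [[0, -0.01, 0], 0, 0.24]]'

```text
time: 20.08
ee_pos: [0.536, -0.0876, 0.1237]
tool_rot: [2.97, -0.989, 0.02]
ft_force: [-5.6, -5.8, 2.0]
finger_gap: 0.0204
```

```bash

python3 -c "
from h import *
arc(142)
"
```

```text
t 20.07 pos [ 0.536  -0.0876  0.1237] xang -36.8 tilt 0.95 F [-5.6 -5.8  2. ] gap 0.0204 q6 1.86
r 0.0937 ang 140.3
t 20.07 pos [ 0.536  -0.0876  0.1237] xang -36.8 tilt 0.95 F [-5.6 -5.8  2. ] gap 0.0204 q6 1.86
need shift [-0.007  0.014  0.008] turn 0.026
```

>>> servo_tool --increments '[[[0, -0.012, 0], 0, 0.24], [[0, -0.012, 0], 0, 0.24]]'

```text
time: 20.32
ee_pos: [0.5361, -0.0874, 0.1235]
tool_rot: [2.964, -0.982, 0.013]
ft_force: [-8.1, -11.0, 3.0]
finger_gap: 0.0208
```

```bash

python3 -c "
from h import *
arc(142)
"
```

```text
t 20.32 pos [ 0.5361 -0.0874  0.1235] xang -36.7 tilt 1.21 F [ -8.1 -11.    3. ] gap 0.0208 q6 1.87
r 0.0937 ang 140.1
t 20.32 pos [ 0.5361 -0.0874  0.1235] xang -36.7 tilt 1.21 F [ -8.1 -11.    3. ] gap 0.0208 q6 1.87
need shift [-0.007  0.015  0.008] turn 0.03
```

At the tight stop. Release and retreat.

>>> servo_tool --increments '[[[0, 0.012, 0], 0, 0.24], [[0, 0, 0], 0, 0.5], [[0, 0, 0], 0, 0.5], [[0, 0, -0.05], 0, 0.5], [[0, 0, -0.15], 0, 0.5], [[0, 0, -0.2], 0, 0.5], [[-0.2, 0, -0.1], 0, 0.5], [[-0.2, 0, 0], 0, 0.5], [[-0.1, 0, 0], 0, 0.5], [[0, 0, 0], 0, 0.5], [[0, 0, 0], 0, 0.5]]'

```text
time: 21.7
ee_pos: [0.4566, -0.0254, 0.2299]
tool_rot: [2.968, -0.981, 0.03]
ft_force: [-0.5, -0.2, -0.3]
finger_gap: 0.0427
```

```bash

python3 -c "
from h import *
st()
im=env.read_camera('top');cv2.imwrite('pics/t12.png',cv2.resize(im[120:300,300:480],None,fx=3.3,fy=3.3,interpolation=2))
for r in env.place_of('lever_peg','top'): 
  p=ray('top',*r['centre'],.116); print(r,p,np.degrees(np.arctan2(*(p[:2]-AX)[::-1])))
"
```

```text
t 21.7 pos [ 0.4566 -0.0254  0.2299] xang -36.6 tilt 1.41 F [-0.5 -0.2 -0.3] gap 0.0427 q6 1.93
```

View pics/t12.png

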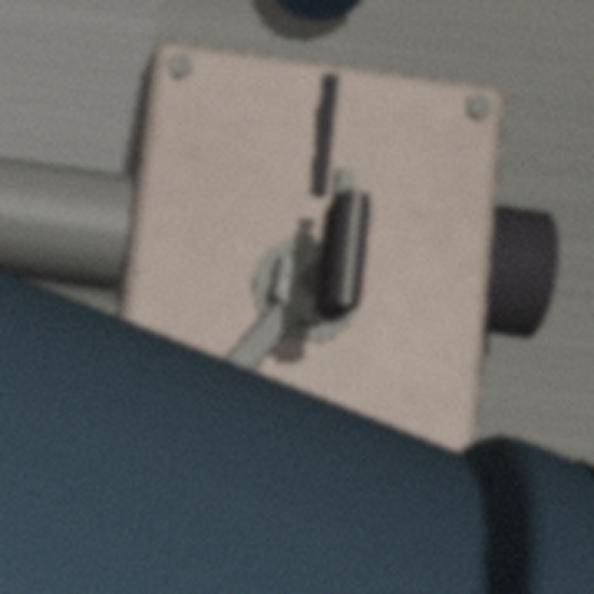

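```bash

python3 -c "
from h import *
for c in ['wrist','side']:
 im=env.read_camera(c);cv2.imwrite(f'pics/{c}13.png',im)
 for r in env.place_of('lever_peg',c): 
  p=ray(c,*r['centre'],.116); print(c,r,p,np.degrees(np.arctan2(*(p[:2]-AX)[::-1])))
"
```

```text
wrist {'centre': [63.3, 284.9], 'score': 0.98} [ 0.53198737 -0.0867687   0.116     ] 141.37642822383603
side {'centre': [258.0, 282.3], 'score': 0.78} [ 0.53199403 -0.0885242   0.116     ] 142.1908098399345
```

View pics/wrist13.png

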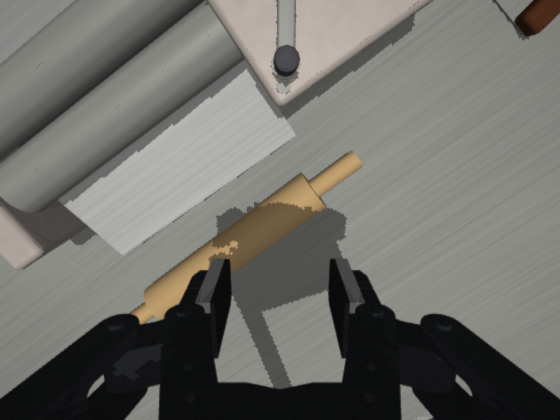

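View pics/side13.png

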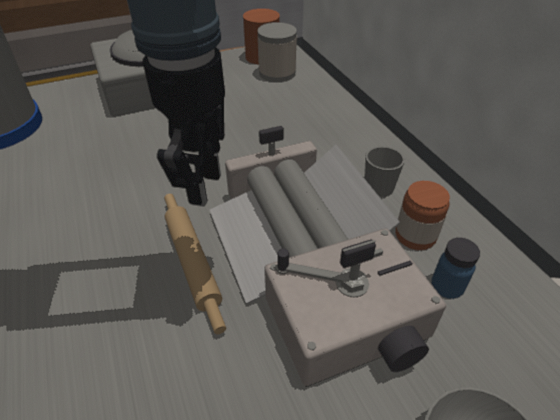

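The peg is back at the tight stop (~142°), the pointer is aligned with the rib and the gripper is clear of everything.

```bash
python3 -c "
from h import *
st(); print(env.hand_in())"
```

```text
t 22.0 pos [ 0.456  -0.0253  0.2293] xang -36.6 tilt 1.33 F [0.  0.5 0.4] gap 0.0426 q6 1.93
the job is handed in; nothing more can be done
None
```

I reset the roller gap and handed the job in at 22.0 s of the 62 s allowed. The hand-in reports no verdict.

- **Loosening:** I caged the lever peg between the jaws without gripping it. I swung it about 69° anticlockwise until it pushed back with about 12 N at the loose stop.
- **Pointer:** I gripped the pointer bar at 25 N and turned it about 59° clockwise onto the rib. The wrist picture then showed the nose on the rib's line.
- **Tightening:** I swung the lever back to the tight stop, where it pushed back with about 14 N and moved no further. Then I opened the jaws, lifted and backed away.

**Last checks:**
- **Lever:** the wrist and side cameras put the peg at 141–142°. At the start it was measured at about 142–145°, so it is back at or slightly past where it started.
- **Pointer:** in the top picture the bar is still parallel to the rib.
- **Contact:** the wrist force is about zero and the gripper is clear of the machine.
- **Did not work:** the arm hid the peg from the top camera, so that camera could not confirm the final lever position.
- **Drift:** the tool tilted by 1–2° during the moves, which caused no trouble.

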